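Show the red pressure gauge to the inspection camera

TASK

Set the ring light by turning the black knob on its control box until the knob's white pointer stands at the red index tab on the scale, and let go of it. Then pull the red-cased pressure gauge out of the test rack, taking it by the two sides of its round case so that nothing covers the dial, and hold it up to the inspection camera: upright, dial squarely facing the lens, the dial's centre level with the lens centre and straight in front of it, 15 cm from the lens glass. Finish still holding it there, still, and leave the other gauges and the things on the bench where they are.

Things in the scene. Friction and masses are not known exactly. Their poses are not given: they have to be found in the camera images.
- dial (a joint): angle of the black knob on the light's control box: 0 at its left-hand stop with the white pointer along the box's -x, growing as the knob turns clockwise seen from above, to a stop at 2.6; it starts somewhere from 0.1 to 0.4. It turns lightly (about 0.03 N m) and stays where it is left
- dial_grip (a point): point on the knob's vertical axis at the height to grip, 77 mm above the bench; turns with the knob. The knob is a 44 mm disc (its top 54 mm above the bench) that carries an upright grip bar 42 mm long along its own x, 14 mm thick along its y, top 84 mm above the bench. A white pointer line is on the -x end of the bar's top
- index: red index tab, 12 x 6 x 3 mm, fixed on the scale ring of the control box, 41 mm from the knob's axis. This frame's origin is on the bench directly under the knob's axis; the tab lies along its -x, so the knob is set when the knob's x axis is parallel to this x axis. Always 1.0 to 1.6 rad clockwise from the knob's zero
- dimmer: grey control box of the ring light, 110 x 100 x 40 mm, fixed; origin at the centre of its underside, its front is -x; the knob is in the middle of its top
- rack: aluminium test rack, fixed block 70 x 280 x 50 mm (x, y, z), origin at the centre of its underside. Three square sockets in its top, 30 mm deep, at y = -100, 0 and 100 mm, holding the three gauges' stems with about 1 mm play in all. The dials face the rack's -x, that is the side towards the robot
- gauge_red: the gauge to show: red round case, 50 mm diameter, 28 mm thick along x, 0.1 to 0.2 kg. Origin at the foot of its 14 mm square brass stem, z up the stem; case centre at z = 67 mm, axis along x, white dial facing -x. In the rack the origin is 20 mm above the bench. Grip it across the diameter (fingers closing along the gauge's y). Which socket it stands in varies
- gauge_red_dial (a point): centre of the red gauge's dial glass, at (-16, 0, 67) mm in the gauge's frame; the axes are the gauge's
- gauge_red_back (a point): centre of the back of the red gauge's case, at (14, 0, 67) mm in the gauge's frame
- gauge_red_face: the red gauge's dial: white disc 45 mm diameter, 2 mm thick on the front of the case, with a red needle; origin on the case's front, 14 mm before the case centre. The fingers must not be on it
- camera: inspection camera, black with a white ring light 78 mm across round the lens, fixed on the stand. Origin at the centre of the lens glass; it looks level along its own -x; z up. The lens stands 190 to 250 mm above the bench. Its stand, 90 mm behind the lens, is a 22 mm steel post 332 mm high on a 140 x 140 mm base plate
- view_point (a point): the point 150 mm straight in front of the lens glass, at lens height, where the dial's centre belongs; its axes are the camera's. The dial must face the camera, so the gauge's x axis has to point against the camera's x axis
- gauge_black: bystander: like the red gauge with a black case, in the rack
- gauge_blue: bystander: like the red gauge with a blue case, in the rack
- tee: bystander: red pipe tee lying on the bench, 90 x 74 mm, 48 mm high; origin under its middle
- tape: bystander: roll of brown tape lying flat, 100 mm diameter, 45 mm high; origin at the centre of its underside
- wrench: bystander: steel wrench lying on the bench near the left front; origin on its underside near the middle
- spray: bystander: blue can with a yellow label, 60 mm diameter, 170 mm high; origin at the centre of its underside
- jar: bystander: amber jar, 70 mm diameter, 90 mm high; origin at the centre of its underside
Not all that is in view belongs to the job. What is shaped like the gauge_red but green or pink is not meant.

How it is judged:
On the way, in this order (a step that is already met when the one before it is completed fails the run):
1. the knob's pointer stands at the red index and the knob is let go (angle between the x axis of dial_grip and the x axis of index, either way round below 0.15 rad and velocity of joint dial below 0.05 rad/s and contact force between dimmer and the fingers below 0.3 N), for 0.2 s.
2. the red gauge is pulled clear of the rack and held in the fingers (z of gauge_red in the frame of rack above 0.055 m and contact force between gauge_red and the fingers above 1 N and angle between the x axis of dial_grip and the x axis of index, either way round below 0.15 rad), for 0.2 s.
At the end, for the whole second after the job is handed in: Knob within 0.15 rad of the index and released; red gauge at rest, carried by the fingers alone, none on its dial; dial centre 130-170 mm before the lens, within 15 mm of its axis sideways and in height, facing it within 0.15 rad, gauge within 0.15 rad of upright (angle between the x axis of dial_grip and the x axis of index, either way round below 0.15 rad and x of gauge_red_dial in the frame of camera between -0.17 and -0.13 m and y of gauge_red_dial in the frame of camera between -0.015 and 0.015 m and z of gauge_red_dial in the frame of camera between -0.015 and 0.015 m and x of gauge_red_back in the frame of camera below -0.152 m and angle between the x axis of gauge_red and the x axis of camera, either way round below 0.15 rad and angle between gauge_red's own z axis and vertical below 0.15 rad and height (world z) of gauge_red above 0.08 m and contact force between gauge_red and the fingers above 1 N and contact force between each of gauge_red_face, dimmer and the fingers below 0.3 N and contact force between gauge_red and rack below 0.1 N and contact force between gauge_red and camera below 0.1 N and contact force between gauge_red and dimmer below 0.1 N and linear speed of gauge_red below 0.03 m/s and angular speed of gauge_red below 0.2 rad/s); the arm keeps its last pose, push and grip.
It fails at once if another gauge is moved more than 20 mm (distance of any of gauge_black, gauge_blue from where it was at the start of the episode above 0.02 m).
It fails at once if a thing on the bench (tee, tape, wrench, can, jar) is moved more than 20 mm (distance of any of tee, tape, wrench, spray, jar from where it was at the start of the episode above 0.02 m).
It also fails if it takes over 58 s, if anything falls off the work surface, if the arm or the gripper's body presses on something with over 40 N, if the wrist force passes 120 N, or if a joint passes its speed limit or range.

ROBOT

A 7-joint arm with a two-finger parallel gripper is mounted at the origin on the work surface. World frame = base frame: x ahead of the robot, y to its left, z up, the work surface at z = 0. Lengths are in m, angles in rad, forces in N, time in s.
With the tool pointing down it reaches from about 0.4 to 0.75 m from the base axis. Payload 19.5 kg.
Tool frame: the origin (TCP) lies midway between the tips of the shut fingers; the grasp point (between the pads) lies r.grasp_offset behind it (r.grasp_offset is the distance from the TCP to the grasp point, in m); z points along the fingers, y is the line along which they close (so a half turn about z gives the same grasp; the last joint's range is limited). The gripper opens to 85 mm and grips with 20 to 120 N. Pads are 22 mm wide; open, the fingers measure 114 mm over their backs; the gripper's body (76 mm by 85 mm) begins 54 mm behind the grasp point. The pads swing forward as they close: fully open they stand 13 mm farther back than shut.
Start: joints at [-1.214, 0.707, -0.028, 1.485, 0.022, 0.951, -0.075], TCP at [0.223, 0.53, 0.231] pointing down, gripper open.
Joint ranges: [-2.71, 2.71], [-0.32, 2.16], [-1.57, 1.52], [0, 2.45], [-1.46, 4.6], [0, 2.02], [-2.83, 2.83]. Speed limits (rad/s): [1.89, 1.89, 2.57, 2.57, 3.01, 3.01, 3.01].

INTERFACE

Orientations are given as [roll, pitch, yaw] about the fixed x, y, z axes, in that order (R = Rz(yaw) Ry(pitch) Rx(roll)).
In Python, from plant import r gives the robot as it stands.
- The arm moves only by the tool apply_moves, never from a script. Its argument "steps" is a list that holds one entry, the list of rows, each a list of 5 numbers: the finger opening in cm, from 0 to 8.54, then the shift along the world's x, y, z in cm, then the turn about the world's z in rad. A call has 1 to 20 rows; each row shifts and turns the commanded pose from where the row before left it; what a row does not reach is not made up. A row lasts 1/10 s, in which the tool goes at most 50 mm and 8.59 degrees, less where a joint would pass 70% of its speed; a pose out of reach is approached as far as the arm can. A call is refused whole if a number of a shift passes 5 or a number of a turn 0.15, either way. A call with a gripper value outside its range is refused whole. The fingers move at their own pace and stop on an object; "force" is the grip in N (left out, the last holds). Time passes only in rows, so rows that do not move let the fingers close. It gives the time, the measured TCP pose, the force, the opening and the grip force at its end, in the units of the state.
- r.read_state(): the state, without advancing time (a new reading comes with each control period).
- r.get_image(name): name is "scene" or "top" or "wrist"; returns the picture (400x640x3 uint8, blue, green, red); there is no depth.
- r.camera_model(name): a dict with "intrinsics" (3x3 intrinsics, pixels), "rvec" (rotation vector, rad) and "tvec" (3), from world to camera coordinates, as OpenCV has them. Camera axes: x right, y down, z forward; pixel columns grow to the right and rows downward; lengths in m; the calibration is good to about 2 mm. A picture is of the moment at which its call begins: read the wrist's pose just before it. camera_model takes no time and is no camera call; for the wrist camera it gives the pose at the moment of the call.
- r.close_job(): hands the job in; it is judged then, once.
Trained networks look in the newest picture that a camera, given by its name, has taken for a name from the list of things; names that differ only in an ending like _2 or _b are one class to them, and where a whole thing is asked for, a point or a joint stands for the part that bears it (a point fixed in the world has none). Each returns a list of dicts, best first, with "score" (0 to 1); they miss things now and then, are a little off and sometimes report something else, mostly with a low value. They report only what shows in the picture. A call takes as long as a camera call. They do not tell look-alikes from the thing itself.
- r.search_frame(thing, camera): "rect" ([centre column, centre row, width, height] in pixels, round what is visible of it).
The state is a dict: "time": time; "qpos": joint angles; "joint_vel": joint speeds; "joint_torque": joint torques, N m; "tcp_pos": TCP position; "orientation": TCP orientation; "contact_force": force on the tool from outside, world axes, zero at the start; "moment": the same for the moment, N m; "grip_width": finger opening in m; "gripper_force": force on a finger pad.
Only numpy, scipy, OpenCV 4.12 (cv2) and the standard library are available. Lean on these libraries where they do the work, as an engineer would, in place of code of your own. Each camera call takes 0.05 s, during which the arm holds its last target. There are 200 camera calls.

## Working session

There is one attempt and no reset: what is moved stays moved. The work goes in short steps, Python scripts to look and compute and a tool call to move; the robot and the scene stay as the last step left them, time stands still between calls to the robot, and variables do not carry over. Pictures are saved under pics/ and viewed, at most 10 in all, crops included, and the job is handed in when it is done.

Besides the shell and the picture viewer there is one more tool, called as name(argument=value, ...) on one line, values as JSON. apply_moves: Moves the arm, as the interface text tells. Its arguments: {"type":"object","properties":{"steps":{"type":"array"},"force":{"type":"number"}},"required":["steps"]}

```bash
mkdir -p pics; ls; cat > h.py <<'E'
import numpy as np, cv2
from plant import r
def ray(cm,px):
    K=np.array(cm["intrinsics"],float);R=cv2.Rodrigues(np.array(cm["rvec"],float))[0];t=np.array(cm["tvec"],float).ravel()
    c=-R.T@t; d=R.T@np.linalg.inv(K)@np.array([px[0],px[1],1.]); return c,d
def atz(cm,px,z):
    c,d=ray(cm,px); return c+d*(z-c[2])/d[2]
def tri(obs):
    A=np.zeros((3,3));b=np.zeros(3)
    for cm,px in obs:
        c,d=ray(cm,px);d=d/np.linalg.norm(d);P=np.eye(3)-np.outer(d,d);A+=P;b+=P@c
    return np.linalg.solve(A,b)
def proj(cm,X):
    return cv2.projectPoints(np.array(X,float).reshape(-1,1,3),np.array(cm["rvec"],float),np.array(cm["tvec"],float),np.array(cm["intrinsics"],float),None)[0].reshape(-1,2)
E
python3 - <<'E'
from h import *
for n in("scene","top"):
    im=r.get_image(n);cv2.imwrite(f"pics/{n}0.png",im)
    cm=r.camera_model(n);print(n,ray(cm,(320,200)),cm["intrinsics"][0][0])
    for t in("gauge_red","dimmer","dial","index","camera","rack","gauge_black","gauge_blue","tee","spray","jar","tape","wrench"):
        print(t,[(np.round(x["rect"]).tolist(),round(x["score"],2)) for x in r.search_frame(t,n)[:4]])
s=r.read_state();print(s["time"],s["tcp_pos"],s["orientation"],s["grip_width"],r.grasp_offset)
E
```

```text
pics
scene (array([1.15540916, 0.66562002, 0.88863703]), array([-0.51806302, -0.6061913 , -0.60361792])) 413.9885564600845
gauge_red [([356.0, 290.0, 20.0, 28.0], 0.83), ([312.0, 248.0, 20.0, 25.0], 0.63), ([331.0, 270.0, 18.0, 28.0], 0.6), ([362.0, 243.0, 18.0, 18.0], 0.58)]
dimmer [([314.0, 223.0, 46.0, 28.0], 0.8)]
dial [([313.0, 217.0, 9.0, 16.0], 0.49)]
index [([391.0, 278.0, 103.0, 62.0], 0.73)]
camera [([247.0, 128.0, 30.0, 28.0], 0.85)]
rack [([391.0, 278.0, 103.0, 63.0], 0.64)]
gauge_black [([393.0, 257.0, 19.0, 25.0], 0.88)]
gauge_blue [([430.0, 276.0, 23.0, 22.0], 0.62)]
tee [([274.0, 271.0, 34.0, 37.0], 0.58)]
spray [([314.0, 300.0, 30.0, 63.0], 0.67)]
jar [([233.0, 244.0, 28.0, 35.0], 0.81), ([315.0, 303.0, 29.0, 62.0], 0.57), ([246.0, 128.0, 30.0, 30.0], 0.37), ([362.0, 243.0, 19.0, 18.0], 0.32)]
tape [([321.0, 180.0, 29.0, 28.0], 0.74), ([361.0, 243.0, 20.0, 19.0], 0.49)]
wrench [([488.0, 275.0, 60.0, 20.0], 0.7)]
top (array([ 0.2178521 , -0.035517  ,  1.45578692]), array([ 2.29740704e-01,  3.41759640e-04, -9.73276625e-01])) 469.6260639931021
gauge_red [([278.0, 212.0,
[... 207 characters left out ...]
.7), ([479.0, 188.0, 50.0, 31.0], 0.2)]
index []
camera [([479.0, 187.0, 48.0, 30.0], 0.96)]
rack [([248.0, 223.0, 95.0, 49.0], 0.94)]
gauge_black [([244.0, 218.0, 16.0, 12.0], 0.77), ([213.0, 226.0, 18.0, 16.0], 0.42)]
gauge_blue [([212.0, 229.0, 16.0, 13.0], 0.69)]
tee [([350.0, 212.0, 32.0, 38.0], 0.66), ([318.0, 145.0, 27.0, 33.0], 0.59)]
spray [([250.0, 136.0, 22.0, 35.0], 0.6)]
jar [([366.0, 132.0, 21.0, 28.0], 0.7), ([247.0, 225.0, 93.0, 45.0], 0.46)]
tape [([408.0, 271.0, 36.0, 31.0], 0.65), ([247.0, 222.0, 92.0, 46.0], 0.57)]
wrench [([186.0, 299.0, 33.0, 51.0], 0.58)]
1.4 [0.22327437 0.52985466 0.23126667] [-3.14150852e+00  2.19927839e-05  2.74281645e+00] 0.08529820536580525 0.0187
```

```bash
python3 - <<'E'
import cv2
a=cv2.imread("pics/scene0.png")[90:350,200:540];b=cv2.imread("pics/top0.png")[100:330,160:530]
cv2.imwrite("pics/sc.png",cv2.resize(a,None,fx=2.3,fy=2.3,interpolation=cv2.INTER_CUBIC));cv2.imwrite("pics/tc.png",cv2.resize(b,None,fx=2.1,fy=2.1,interpolation=cv2.INTER_CUBIC))
E
```

```text
(no output)
```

View pics/sc.png

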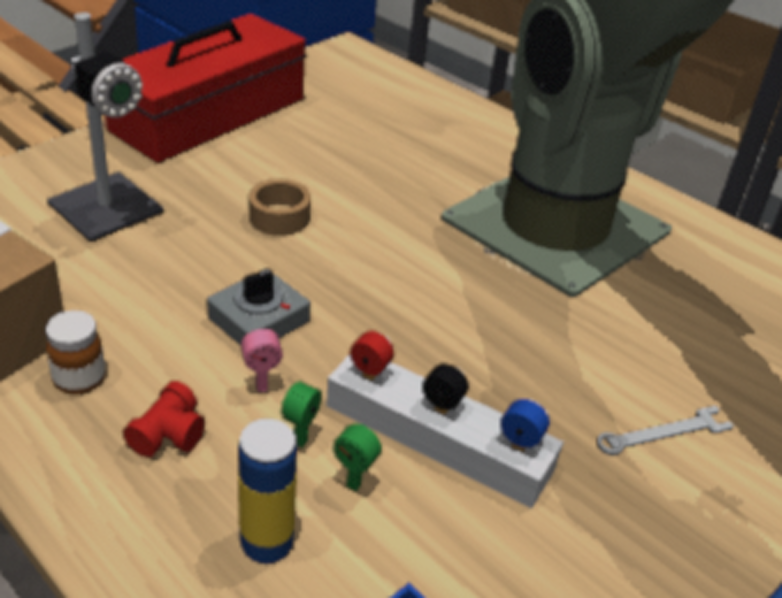

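View pics/tc.png

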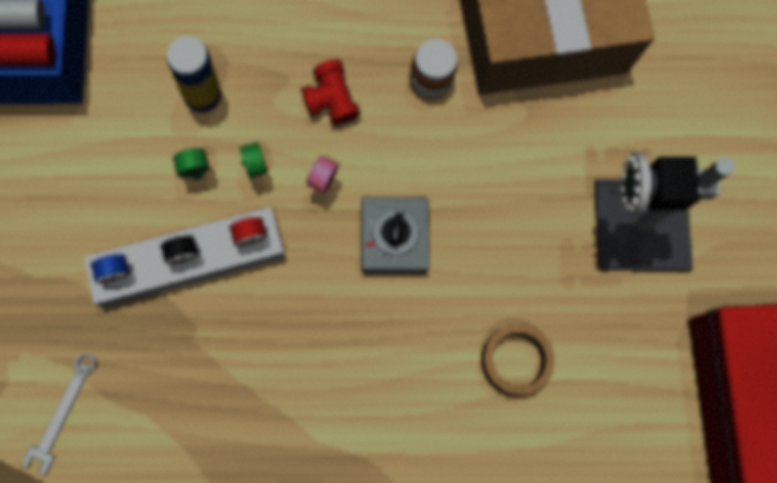

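The look-alikes for the red gauge are:
- Red gauge in the rack: scene (361,243), top (278,210).
- Pink gauge: scene (314,243), top (313,183).
- Two green gauges: scene (331,268) and (355,290), top (281,176) and (251,177).
- Red tee: top (317,144).

I choose the red one in the rack, in the end socket nearest the control box. The index tab shows at top (336,216) and the knob at about (349,210).

```bash
python3 - <<'E'
from h import *
S=r.camera_model("scene");T=r.camera_model("top")
p=lambda n,*a:print(n,np.round(a,3).tolist())
p("gauge tri",tri([(S,(361.5,243)),(T,(278,210.5))]), atz(T,(278,209.5),.1))
p("knob", atz(T,(348.7,209.5),.07),atz(T,(351,209),.08), atz(S,(313,216),.07))
p("tab", atz(T,(160+370/2.1,100+243/2.1),.043),atz(S,(200+286/2.3,90+306/2.3),.043))
# dimmer top corners in tc
for c in((362,198),(428,198),(362,270),(428,270)): p("dc",atz(T,(160+c[0]/2.1,100+c[1]/2.1),.04))
p("lens tri",tri([(S,(200+118/2.3,90+89/2.3)),(T,(160+630/2.1,100+182/2.1))]))
for n,c in(("blue",(110,266)),("black",(180,247)),("red",(248,229))): p(n,atz(T,(160+c[0]/2.1,100+c[1]/2.1),.1))
p("post top",atz(T,(160+724/2.1,100+166/2.1),.332))
for c in((597,180),(690,180),(597,269),(691,269)): p("base",atz(T,(160+c[0]/2.1,100+c[1]/2.1),.01))
E
```

```text
gauge tri [[0.508, 0.09, 0.09], [0.509, 0.089, 0.1]]
knob [[0.515, -0.122, 0.07], [0.515, -0.128, 0.08], [0.523, -0.107, 0.07]]
tab [[0.502, -0.085, 0.043], [0.496, -0.083, 0.043]]
dc [[0.57, -0.074, 0.04]]
dc [[0.57, -0.171, 0.04]]
dc [[0.462, -0.073, 0.04]]
dc [[0.462, -0.169, 0.04]]
lens tri [[0.537, -0.407, 0.255]]
blue [[0.459, 0.28, 0.1]]
black [[0.485, 0.183, 0.1]]
red [[0.511, 0.089, 0.1]]
post top [[0.536, -0.495, 0.332]]
base [[0.605, -0.432, 0.01]]
base [[0.605, -0.573, 0.01]]
base [[0.468, -0.423, 0.01]]
base [[0.468, -0.563, 0.01]]
```

apply_moves(steps=[[[8.5,4,-2.5,0,0],[8.5,4,-2.5,0,0],[8.5,4,-2.5,0,0],[8.5,4,-2.5,0,0],[8.5,4,-2.5,0,0],[8.5,4,-2.5,0,0],[8.5,0.4,-4.6,0,0],[8.5,0.4,-4.6,0,0],[8.5,0.4,-4.6,0,0],[8.5,0.4,-4.6,0,0],[8.5,0.4,-4.6,0,0],[8.5,0.4,-4.6,0,0],[8.5,0.4,-4.6,0,0],[8.5,0.4,-4.6,0,0],[8.5,0.4,-4.6,0,0],[8.5,0.4,-4.6,0,0],[8.5,0.4,-4.6,0,0],[8.5,0,0,0,0],[8.5,0,0,0,0]]])

```text
time: 3.3
tcp_pos: [0.5071, -0.1269, 0.2311]
orientation: [3.142, -0.0, 2.741]
contact_force: [-0.6, 0.9, -0.6]
grip_width: 0.0851
gripper_force: 0.0
```

```bash
python3 - <<'E'
from h import *
im=r.get_image("wrist");cm=r.camera_model("wrist");print(r.search_frame("dial","wrist")[:2],r.search_frame("index","wrist")[:2])
print(ray(cm,(320,200)),cm["intrinsics"][0]); 
np.save("w1.npy",cm,allow_pickle=True)
c=proj(cm,[[.516,-.122,.084]])[0];print(c)
cv2.imwrite("pics/w1.png",im)
E
```

```text
[{'rect': [323.0, 190.9, 39.7, 49.9], 'score': 0.66}, {'rect': [541.1, 97.9, 71.5, 59.0], 'score': 0.28}] [{'rect': [322.1, 175.2, 112.5, 113.2], 'score': 0.29}]
(array([ 0.43244734, -0.094644  ,  0.37453934]), array([ 0.29313588, -0.10728615, -0.95014128])) [300.1765996    0.         315.68020597]
[322.66742166 192.73906296]
```

View pics/w1.png

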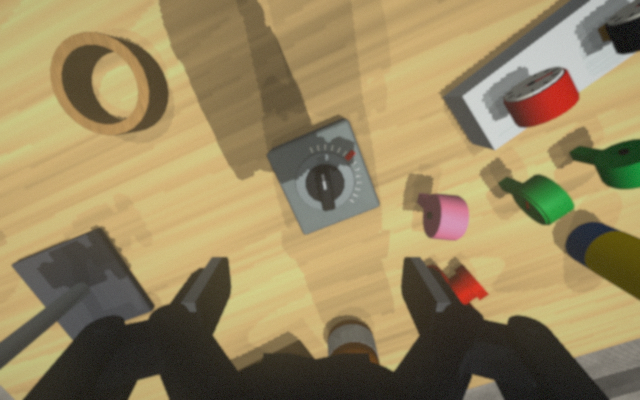

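The wrist picture shows the control box at about (323,178), with the knob at (324,187) and the red tab at (350,156). The white pointer is near (323,180). I'll enlarge that area.

```bash
python3 - <<'E'
import cv2
a=cv2.imread("pics/w1.png")[115:240,262:387]
cv2.imwrite("pics/w1c.png",cv2.resize(a,None,fx=4.8,fy=4.8,interpolation=cv2.INTER_CUBIC)[:600,:600])
E
```

```text
(no output)
```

View pics/w1c.png

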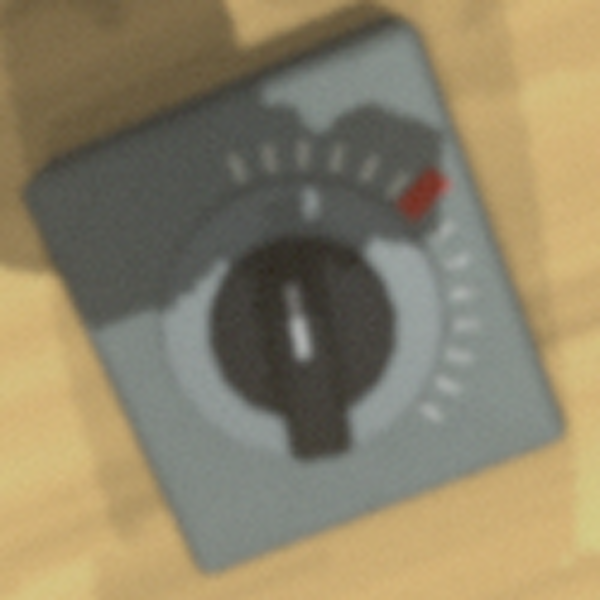

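```bash
python3 - <<'E'
from h import *
cm=np.load("w1.npy",allow_pickle=True).item()
q=lambda u,v,z:atz(cm,(262+u/4.8-.4,115+v/4.8-.4),z)
a,b=q(290,285,.084),q(303,356,.084);e=q(321,456,.084)
print(a,b,e)
d=b-a;print("bar yaw ptr",np.arctan2(d[1],d[0]),"long",np.arctan2(*(e-a)[1::-1]), (a[:2]+e[:2])/2)
t=q(424,194,.043);disc=q(303,329,.054);ring=q(303,322,.042)
print("tab",t,"disc",disc,ring,np.linalg.norm(t-disc))
for c in (disc,ring):
    v=c-t;print("index yaw",np.arctan2(v[1],v[0]))
for c in((400,20),(30,190),(560,430),(208,570)):print(q(*c,.04))
E
```

```text
[ 0.49781102 -0.11519035  0.084     ] [ 0.51294572 -0.11849948  0.084     ] [ 0.5350771 -0.1234053  0.084    ]
bar yaw ptr -0.2152581597220663 long -0.2169704987448308 [ 0.51644406 -0.11929782]
tab [ 0.499183   -0.08137355  0.043     ] disc [ 0.51528672 -0.11851333  0.054     ] [ 0.51679421 -0.11875314  0.042     ] 0.041948703995103837
index yaw -1.161665999207721
index yaw -1.1304980424537325
[ 0.46105782 -0.07229824  0.04      ]
[ 0.46331515 -0.16540534  0.04      ]
[ 0.56711895 -0.07113484  0.04      ]
[ 0.56798806 -0.16573225  0.04      ]
```

apply_moves(steps=[[[8.5,0.9,0.8,-2,0.1],[8.5,0,0,-4,0.085],[8.5,0,0,-4,0],[8.5,0,0,-3.5,0],[5,0,0,-2.5,0],[3,0,0,-1,0],[3,0,0,0,0],[0,0,0,0,0],[0,0,0,0,0],[0,0,0,0,0],[0,0,0,0,0],[0,0,0,0,0]]], force=25)

```text
time: 4.65
tcp_pos: [0.5165, -0.1202, 0.0628]
orientation: [-3.139, 0.002, 2.926]
contact_force: [-2.3, -11.4, 6.9]
grip_width: 0.0133
gripper_force: 27.1
```

apply_moves(steps=[[[0,0,-0.1,0,-0.1],[0,0,0,0,-0.14],[0,0,0,0,-0.14],[0,0,0,0,-0.14],[0,0,0,0,-0.14],[0,0,0,0,-0.14],[0,0,0,0,-0.13],[0,0,0,0,0],[0,0,0,0,0],[0,0,0,0,0]]])

```text
time: 5.65
tcp_pos: [0.5168, -0.1201, 0.0628]
orientation: [3.14, 0.002, 1.997]
contact_force: [-3.2, -6.4, 7.6]
grip_width: 0.0136
gripper_force: 27.2
```

apply_moves(steps=[[[3,0,0,0,0],[3,0,0,0,0],[4,0,0,0,0],[4,0,0,2,0],[4,0,0,4,0],[6,0,0,4,0],[8.5,0,0,4,0],[8.5,0,0,2.8,0],[8.5,0,0,0,0],[8.5,0,0,0,0]]])

```text
time: 6.65
tcp_pos: [0.5163, -0.1189, 0.2294]
orientation: [3.141, 0.0, 1.998]
contact_force: [0.1, -0.4, -0.2]
grip_width: 0.0849
gripper_force: 0.0
```

```bash
python3 - <<'E'
from h import *
im=r.get_image("wrist");cm=r.camera_model("wrist");np.save("w2.npy",cm,allow_pickle=True)
s=r.read_state();print(s["tcp_pos"],s["orientation"])
c=proj(cm,[[.516,-.119,.06]])[0].astype(int);print(c)
u,v=max(c[0]-60,0),max(c[1]-60,0);print(u,v)
cv2.imwrite("pics/w2c.png",cv2.resize(im[v:v+120,u:u+120],None,fx=5,fy=5,interpolation=cv2.INTER_CUBIC))
E
```

```text
[ 0.51602968 -0.11891825  0.22877392] [-3.14104751e+00 -5.70153150e-04  1.99800340e+00]
[316 180]
256 120
```

View pics/w2c.png

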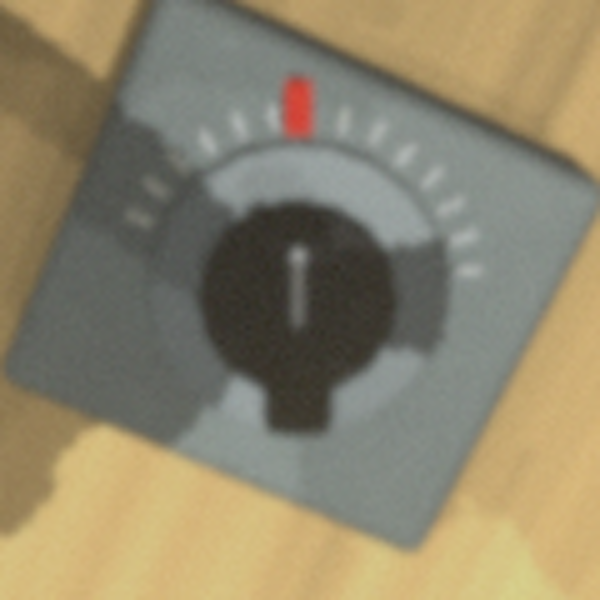

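The pointer (298,285) lines up with the red tab (298,108), so the knob is set. Next is the gauge.

apply_moves(steps=[[[8.5,-0.1,1.8,0,-0.144],[8.5,-0.1,1.8,0,-0.144],[8.5,-0.1,1.8,0,-0.144],[8.5,-0.1,1.8,0,-0.144],[8.5,-0.1,1.8,0,-0.144],[8.5,-0.1,1.8,0,-0.144],[8.5,-0.1,1.8,0,-0.144],[8.5,-0.1,1.8,0,-0.144],[8.5,0,1.8,0,-0.144],[8.5,0,1.8,0,-0.144],[8.5,0,1.8,0,-0.144],[8.5,0,1.1,0,-0.144],[8.5,0,0,0,0],[8.5,0,0,0,0]]])

```text
time: 8.1
tcp_pos: [0.508, 0.0893, 0.2286]
orientation: [3.141, 0.001, 0.274]
contact_force: [0.1, -1.2, 0.1]
grip_width: 0.0853
gripper_force: 0.0
```

```bash
python3 - <<'E'
from h import *
im=r.get_image("wrist");cm=r.camera_model("wrist");np.save("w3.npy",cm,allow_pickle=True)
s=r.read_state();print(s["tcp_pos"],s["orientation"],s["qpos"])
print(r.search_frame("gauge_red","wrist")[:3]);print(proj(cm,[[.51,.089,.087]]))
cv2.imwrite("pics/w3.png",im)
E
```

```text
[0.50811449 0.08904511 0.22887161] [3.14117072e+00 8.46060031e-04 2.73227307e-01] [-0.60272999  0.72441725  0.71478093  1.71344688 -0.57405623  0.92539017
 -0.9526249 ]
[{'rect': [253.1, 44.2, 54.1, 48.3], 'score': 0.89}, {'rect': [313.3, 190.2, 47.8, 44.0], 'score': 0.8}, {'rect': [501.5, 219.7, 58.7, 36.5], 'score': 0.68}]
[[316.45924005 184.38588912]]
```

View pics/w3.png

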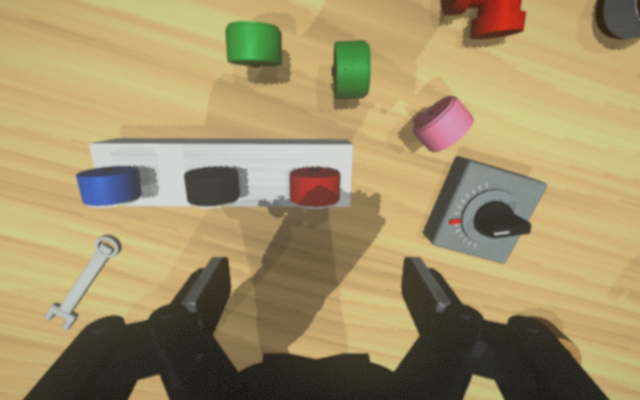

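The red gauge is at (315,187), in the right-hand socket of the rack. The rack edges are horizontal, so the tool yaw fits. I'll fit the case model to its colour mask.

```bash
python3 - <<'E'
from h import *
from scipy.optimize import least_squares
im=cv2.imread("pics/w3.png");cm=np.load("w3.npy",allow_pickle=True).item()
h=cv2.cvtColor(im,cv2.COLOR_BGR2HSV)
m=(((h[...,0]<8)|(h[...,0]>172))&(h[...,1]>130)&(h[...,2]>60)).astype(np.uint8);m[:,:270]=0;m[:,370:]=0;m[:150]=0;m[230:]=0
x,y,w,hh=cv2.boundingRect(m);print(x,y,w,hh,m.sum())
a=np.linspace(0,2*np.pi,90)
def bb(p,yaw=.27):
    P=[]
    for dx in(-.014,.014): P+= [(dx,.025*np.cos(t),.087+.025*np.sin(t)) for t in a]
    P=np.array(P);c,s=np.cos(yaw),np.sin(yaw)
    W=np.c_[p[0]+c*P[:,0]-s*P[:,1],p[1]+s*P[:,0]+c*P[:,1],P[:,2]]
    q=proj(cm,W);return np.r_[q.min(0),q.max(0)]
t=np.array([x-.5,y-.5,x+w-.5,y+hh-.5])
f=least_squares(lambda p:bb(p)-t,[.51,.089],diff_step=1e-4);print(f.x,f.fun)
for n,(u,v) in dict(rL=(92,142),rR=(352,142)).items():print(n,atz(cm,(u,v),.05))
E
```

```text
291 171 48 35 1342
[0.50732899 0.09027383] [-1.82856558 -3.23666073  1.82348102  3.07056603]
rL [0.48077961 0.32837444 0.05      ]
rR [0.5553352  0.06244711 0.05      ]
```

apply_moves(steps=[[[8.5,0.1,0.15,-3,0],[8.5,0,0,-4,0],[8.5,0,0,-4,0],[8.5,0,0,-3,0],[8.5,0,0,-1.5,0],[8.5,0,0,-0.8,0],[8.5,0,0,0,0],[4,0,0,0,0],[4,0,0,0,0],[4,0,0,0,0],[4,0,0,0,0],[4,0,0,0,0],[4,0,0,0,0]]], force=40)

```text
time: 9.5
tcp_pos: [0.5097, 0.0915, 0.0672]
orientation: [-3.142, -0.002, 0.27]
contact_force: [0.3, -0.1, 9.6]
grip_width: 0.0488
gripper_force: 39.8
```

apply_moves(steps=[[[4,0,0,0.5,0],[4,0,0,1,0],[4,0,0,1,0],[4,0,0,1,0],[4,0,0,1,0],[4,0,0,1.5,0],[4,0,0,2,0],[4,0,0,2,0],[4,0,0,2,0],[4,0,0,0,0],[4,0,0,0,0],[4,0,0,0,0]]])

```text
time: 10.7
tcp_pos: [0.5089, 0.0914, 0.1857]
orientation: [-3.141, 0.001, 0.27]
contact_force: [-0.2, 0.0, -1.6]
grip_width: 0.049
gripper_force: 41.8
```

```bash
python3 - <<'E'
from h import *
im=r.get_image("scene");S=r.camera_model("scene");im2=r.get_image("top");T=r.camera_model("top")
s=r.read_state();print(s["tcp_pos"],s["orientation"],s["grip_width"],s["gripper_force"])
for n in("scene","top"): print(r.search_frame("camera",n)[:1])
g=s["tcp_pos"]+np.array([0,0,.02]);c=proj(S,g)[0].astype(int);print(c)
a=cv2.resize(im[c[1]-50:c[1]+50,c[0]-50:c[0]+50],(400,400),interpolation=cv2.INTER_CUBIC)
b=cv2.resize(im[100:200,200:300],(400,400),interpolation=cv2.INTER_CUBIC)
cv2.imwrite("pics/s4.png",np.hstack([a,b]))
d=cv2.resize(im2[140:240,430:530],(500,500),interpolation=cv2.INTER_CUBIC);cv2.imwrite("pics/t4.png",d)
E
```

```text
[0.50899585 0.09127845 0.18567254] [-3.14147822e+00  1.07575132e-03  2.69655813e-01] 0.04867722157069946 41.78909182548523
[{'rect': [246.8, 127.6, 26.3, 26.6], 'score': 0.63}]
[{'rect': [480.5, 186.4, 46.3, 28.4], 'score': 0.87}]
[364 211]
```

View pics/s4.png

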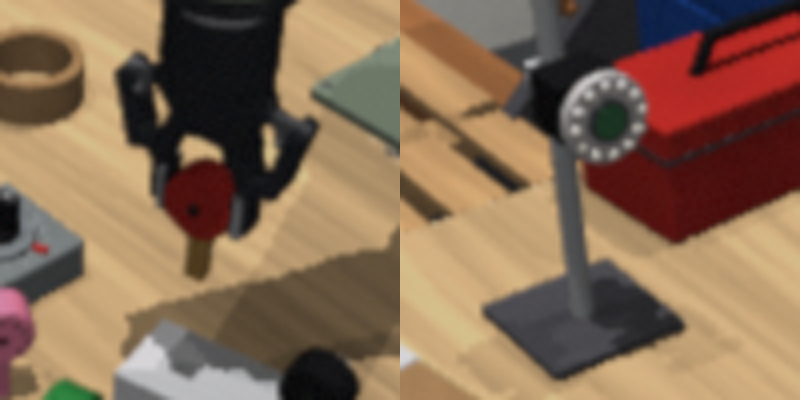

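View pics/t4.png

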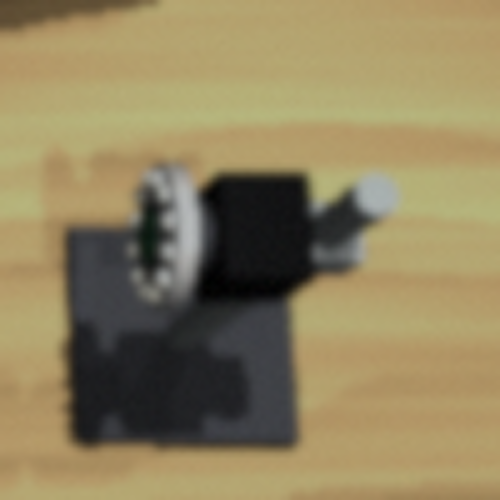

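The gauge hangs upright in the fingers at scene (364,211), with the pads on the two sides of the case. In the scene picture the camera's lens glass is at about (252.5,130). In the top picture the lens is at about (460,187.5), the post top at (505,179), and the base corners are visible.

```bash
python3 - <<'E'
from h import *
S=r.camera_model("scene");T=r.camera_model("top")
for s,t in (((252.5,130.2),(460,187.5)),((251.2,129.2),(461.5,187))):print("lens",tri([(S,s),(T,t)]))
q=lambda u,v,z:atz(T,(430+u/5-.4,140+v/5-.4),z)
print("post",q(376,194,.332))
c=[q(68,231,.01),q(76,440,.01),q(297,443,.01)];print(np.round(c,3))
e=c[2]-c[1];print("base edge yaw",np.arctan2(e[1],e[0])+np.pi/2,"front",np.arctan2(*(c[0]-c[1])[1::-1]),"centre",(c[0]+c[2])/2)
# camera body box: top edges at z~lens+.03
a,b=q(222,176,.27),q(305,178,.27);print("body edge",b-a, np.arctan2((b-a)[1],(b-a)[0])+np.pi/2)
l,rr=[q(160,165,.29),q(160,303,.21)];print("ring top/bot",l,rr)
E
```

```text
lens [ 0.5351773  -0.40682671  0.24914541]
lens [ 0.53656363 -0.41080296  0.25130893]
post [ 0.53733928 -0.4954342   0.332     ]
[[ 0.605 -0.428  0.01 ]
 [ 0.47  -0.424  0.01 ]
 [ 0.467 -0.563  0.01 ]]
base edge yaw -0.01627469681424265 front -0.026593225615834847 centre [ 0.53611059 -0.49531037  0.01      ]
body edge [-0.00118519 -0.04365944  0.        ] -0.02713961397525
ring top/bot [ 0.56511847 -0.40201928  0.29      ] [ 0.5104771  -0.42145407  0.21      ]
```

apply_moves(steps=[[[4,0,0,1.5,0],[4,0.2,-2.0,1.5,0.08],[4,0.2,-2.1,1.3,0.08],[4,0.2,-2.1,0,0.08],[4,0.2,-2.1,0,0.08],[4,0.2,-2.1,0,0.08],[4,0.2,-2.1,0,0.08],[4,0.2,-2.1,0,0.08],[4,0.2,-2.1,0,0.08],[4,0.2,-2.1,0,0.08],[4,0.2,-2.1,0,0.08],[4,0.2,-2.1,0,0.08],[4,0.2,-2.1,0,0.08],[4,0.2,-2.1,0,0.08],[4,0.2,-2.1,0,0.08],[4,0.2,-2.1,0,0.08],[4,0,-1.7,0,0.08],[4,0,0,0,0],[4,0,0,0,0],[4,0,0,0,0]]])

```text
time: 12.9
tcp_pos: [0.5394, -0.2388, 0.2291]
orientation: [-3.141, -0.001, 1.549]
contact_force: [0.7, 0.5, -1.7]
grip_width: 0.049
gripper_force: 41.9
```

```bash
python3 - <<'E'
from h import *
im=r.get_image("scene");S=r.camera_model("scene")
s=r.read_state();print(s["time"],s["tcp_pos"],s["orientation"],s["grip_width"],s["gripper_force"])
print(proj(S,[[.539,-.240,.249],[.539,-.24,.182],[.539,-.256,.249],[.536,-.406,.249],s["tcp_pos"]+np.array([0,0,.02])]).round(1).tolist())
cv2.imwrite("pics/s5.png",cv2.resize(im[90:240,220:400],None,fx=4,fy=4,interpolation=cv2.INTER_CUBIC))
E
```

```text
12.95 [ 0.53943655 -0.23875552  0.22918026] [-3.14136099e+00 -4.31282184e-04  1.54986813e+00] 0.049045195989460985 41.915881633758545
[[281.1, 150.7], [282.1, 169.4], [278.1, 148.7], [252.1, 130.3], [281.3, 150.9]]
```

View pics/s5.png

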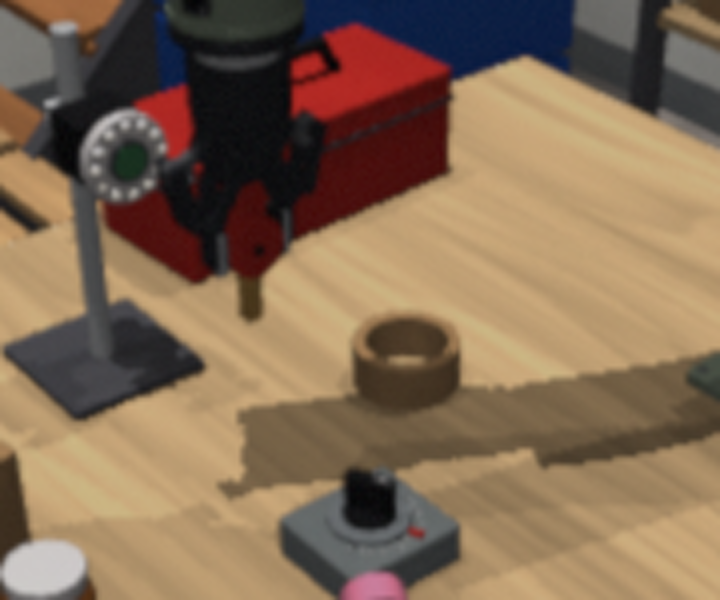

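The gauge hangs upright before the lens. Its stem foot is at (282.5,169.5), where (282,169.4) was predicted, and the lens is at (252.5,130), as predicted. I'm handing the job in.

```bash
python3 -c "
from plant import r
print(r.close_job())"
```

```text
the job is handed in; nothing more can be done
None
```

The knob's pointer is set at the red index and released, and the arm is holding the red gauge still and upright, about 15 cm in front of the lens and facing it. The job was handed in at about 13 s; the hand-in gave no verdict, so whether it passed the judging is not confirmed.

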